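Hold a valve block home in the stop-fixture corner for the switch check

TASK

Take the bare aluminium valve block out of the blue tray and set it flat on the stop fixture's plate, with its plain long side to the long fence and its plain end to the short fence, so that the brass fittings point away from the short fence. Then press it firmly into the corner, without ramming, until it is hard against both fences at once with both spring plungers pushed in, and finish while still holding it pressed there: I am checking the two switches, and the plungers push it off if you let go. Leave the black spare block and everything else on the bench where they are.

Things in the scene. Friction and masses are not known exactly. Their poses are not given: they have to be found in the camera images.
- valve_block_center (a point): Centre (half-way up) of the valve block: bare aluminium, 60 mm long (its x) x 44 wide (y) x 55 high (z), about 0.4 kg (0.28 to 0.5). Its -x end carries two brass push-in fittings reaching 17 mm out, 22 mm apart, 30 mm up. +x end and +y side plain; -y side has three flush dark ports. Starts upright on the tray floor; can be gripped across its 44 mm width near the top.
- fittings_end (a point): Point on the valve block at the middle of its fittings end face: 30 mm from the block's centre along the block's -x.
- corner (a point): The fixture's inside corner: where the fences' inner face lines meet, on the plate's top, 12 mm over the bench. Its x runs along the long fence to the short fence, its y along the short fence to the long fence, z up; the free floor is at negative x and y. The block is home when its centre is 30 mm back in x, 22 mm back in y and 27.5 mm up, its x along this x.
- fixture: Stop fixture, screwed down: dark ground, oiled steel plate (block slides easily, friction about 0.2) 190 x 170 x 12 mm, origin under its centre, axes as the corner's; the corner is at x 45, y 35 mm. A grey junction box 46 x 30 x 18 mm stands on the plate at x 48, y -60 mm. Switch barrels 13 mm thick lie behind the fences, lower than the fences, reaching 48 mm beyond the inner faces.
- long_fence: Bright oiled steel fence on the plate, 92 mm along the corner's x (from 6 to 98 mm before the corner), 12 mm thick, 15 mm high above the plate; origin under its centre; its inner face is the corner's y = 0 plane.
- short_fence: Bright oiled steel fence on the plate, 46 mm along the corner's y (from 6 to 52 mm before the corner), 12 mm thick, 15 mm high above the plate; origin under its centre; its inner face is the corner's x = 0 plane.
- long_switch (a joint): Spring plunger (6 mm steel pin, 7.5 mm above the plate) standing 4 mm out of the long fence, 34 mm before the corner. 0 = out, 0.004 = flush with the fence; needs 2.4 N to start and 4 N flush.
- short_switch (a joint): Spring plunger like the other, standing 4 mm out of the short fence, 26 mm before the corner. 0 = out, 0.004 = flush; 2.4 N to start, 4 N flush.
- tray: Blue plastic parts tray, fixed to the bench, 150 x 250 mm, walls 18 mm high and 4 mm thick, floor 4 mm thick; origin under its centre. Holds the valve block and the black spare block, side by side along its 250 mm length.
- spare_block_center (a point): Centre of the black spare block, same shape and size as the valve block; a bystander.
- multimeter: Yellow multimeter, 150 x 75 x 42 mm, lying beyond the work area; a bystander.
- terminal_strip: 200 mm piece of rail with grey terminals, 48 mm wide, 38 mm high; a bystander.
- gauge: Round pressure gauge lying on its back, 64 mm across, 27 mm high, with a brass stem; a bystander.
- screwdriver: Screwdriver 190 mm long lying at the left; a bystander.
- cleaner_can: Red spray can, 52 mm across, 160 mm high, at the left; a bystander.
- mug: White mug, 80 mm across, 92 mm high, at the right; a bystander.
Not all that is in view belongs to the job. Leave any purple or turquoise look-alike of the part that bears valve_block_center alone.

How it is judged:
On the way, in this order (a step that is already met when the one before it is completed fails the run):
1. the valve block is lifted clear of the tray (z of valve_block_center in the frame of tray above 0.05 m), for 0.1 s.
2. the block stands home in the corner, touching both fences, both plungers in, held (x of valve_block_center in the frame of corner between -0.0325 and -0.028 m and y of valve_block_center in the frame of corner between -0.0245 and -0.02 m and z of valve_block_center in the frame of corner between 0.0255 and 0.03 m and angle between the x axis of valve_block_center and the x axis of corner, either way round below 0.05 rad and angle between valve_block_center's own z axis and vertical below 0.05 rad and contact force between valve_block and long_fence above 1 N and contact force between valve_block and short_fence above 1 N and value of joint each of long_switch, short_switch above 0.003 m and contact force between the fingers and valve_block above 1 N and x of fittings_end in the frame of corner below -0.055 m), for 0.5 s.
At the end, for the whole second after the job is handed in: The valve block stands flat on the plate, within about 2 mm and 0.05 rad of home, fittings away from the short fence, pressing each fence with over 1 N, both plungers in by over 3 mm, at rest, and fingers still on it with over 1 N (all of step 2 and linear speed of valve_block below 0.01 m/s); the arm keeps its last pose, push and grip.
It fails at once if the block is rammed: more than 60 N on a fence (contact force between valve_block and long_fence above 60 N or contact force between valve_block and short_fence above 60 N).
It fails at once if the valve block is tipped over (angle between valve_block_center's own z axis and vertical above 0.6 rad).
It fails at once if the black spare block is pushed or lifted away (more than 20 mm) (distance of spare_block_center from where it was at the start of the episode above 0.02 m).
It fails at once if another thing on the bench is moved by more than 20 mm (distance of any of multimeter, terminal_strip, gauge, screwdriver, cleaner_can, mug from where it was at the start of the episode above 0.02 m).
It also fails if it takes over 53 s, if anything falls off the work surface, if the arm or the gripper's body presses on something with over 40 N, if the wrist force passes 120 N, or if a joint passes its speed limit or range.

ROBOT

A 7-joint arm with a two-finger parallel gripper is mounted at the origin on the work surface. World frame = base frame: x ahead of the robot, y to its left, z up, the work surface at z = 0. Lengths are in m, angles in rad, forces in N, time in s.
With the tool pointing down it reaches from about 0.4 to 0.85 m from the base axis. Payload 10.4 kg.
Tool frame: the origin (TCP) lies at the very end of the fingers, on their centre line; the grasp point (between the pads) lies 19 mm behind it; z points along the fingers, y is the line along which they close (so a half turn about z gives the same grasp; the last joint's range is limited). The gripper opens to 87 mm and grips with 3 to 60 N. Pads are 19 mm wide; open, the fingers measure 117 mm over their backs; the gripper's body (75 mm by 190 mm) begins 51 mm behind the grasp point.
Start: joints at [1.143, 0.332, -0.065, 1.46, 0.022, 1.35, -0.088], TCP at [0.246, -0.575, 0.223] pointing down, gripper open.
Joint ranges: [-2.6, 2.6], [-0.5, 2.12], [-1.47, 1.34], [0.16, 2.42], [-1.27, 4.41], [0.06, 2.06], [-2.6, 2.6]. Speed limits (rad/s): [2.22, 2.22, 2.79, 2.79, 3.14, 3.14, 3.14].

INTERFACE

Orientations are given as a unit quaternion [x, y, z, w].
In Python, from bench import * gives the robot as it stands.
- The arm moves only by the tool step_arm, never from a script. Its arguments are lists of equal length, an entry for each row: "delta_pos": the shift along the world's x, y, z in units of 25 mm (1.0 is 25 mm), a list of three; "turn": the turn about the world's z in units of 0.12 rad (1.0 is 0.12 rad). In form: {"delta_pos": [[tx, ty, tz], ...], "turn": [turn, ...]}. A call has 1 to 12 rows; each row shifts and turns the commanded pose from where the row before left it; what a row does not reach is not made up. A row lasts 1/10 s, in which the tool goes at most 50 mm and 8.59 degrees, less where a joint would pass 70% of its speed; a pose out of reach is approached as far as the arm can. A call with a number of a shift or a turn outside -1 to 1 is refused whole. A call with a gripper value outside its range is refused whole. "grip" is the closure, from 0 (fully open) to 1 (shut), set as the call begins (left out, the last holds). The fingers move at their own pace and stop on an object; "newtons" is the grip in N (left out, the last holds). Time passes only in rows, so rows that do not move let the fingers close. It gives the time, the measured TCP pose, the force, the opening and the grip force at its end, in the units of the state.
- read_state(): the state, without advancing time (a new reading comes with each control period).
- camera(name): name is "scene" or "top" or "wrist"; returns a dict with "image" (400x640x3 uint8, red, green, blue), "z_map" (400x640 float32, m along the optical axis (not along the pixel's ray), 0 where there is no reading), "mtx" (3x3 intrinsics, pixels), "dist" ([k1, k2, p1, p2, k3] as OpenCV has them; the pictures are not rectified), "view" (4x4, takes a point from world to camera coordinates). Camera axes: x right, y up, looking along -z (the intrinsics and any distortion apply to the point x, -y, -z); pixel columns grow to the right and rows downward; lengths in m; the calibration is good to about 2 mm. A picture is of the moment at which its call begins.
- close_job(): hands the job in; it is judged then, once.
The state is a dict: "time": time; "joint_positions": joint angles; "joint_vel": joint speeds; "joint_torque": joint torques, N m; "ee_pos": TCP position; "eef_rot": TCP orientation; "ft_force": force on the tool from outside, world axes, zero at the start; "torque": the same for the moment, N m; "width": finger opening in m; "grip_force": force on a finger pad.
Only numpy, scipy, OpenCV 4.12 (cv2) and the standard library are available. Lean on these libraries where they do the work, as an engineer would, in place of code of your own. Each camera call takes 0.05 s, during which the arm holds its last target. There are 200 camera calls.

## Working session

There is one attempt and no reset: what is moved stays moved. The work goes in short steps, Python scripts to look and compute and a tool call to move; the robot and the scene stay as the last step left them, time stands still between calls to the robot, and variables do not carry over. Pictures are saved under pics/ and viewed, at most 10 in all, crops included, and the job is handed in when it is done.

Besides the shell and the picture viewer there is one more tool, called after ">>>" in YAML: its name, and indented under it one key for each argument. step_arm: Moves the arm, as the interface text tells. Shifts and turns lie within -1 to 1; 1 stands for 25 mm of shift or 0.12 rad of turn. Its arguments: {"type":"object","properties":{"delta_pos":{"type":"array"},"turn":{"type":"array"},"grip":{"type":"number"},"newtons":{"type":"number"}},"required":["delta_pos","turn"]}

```bash
mkdir -p pics; ls; cat > h.py <<'E'
from bench import *
import numpy as np, cv2
def ray(c,uv):
    uv=np.array(uv,float).reshape(-1,1,2)
    n=cv2.undistortPoints(uv,np.array(c["mtx"]),np.array(c["dist"])).reshape(-1,2)
    d=np.c_[n[:,0],-n[:,1],-np.ones(len(n))]
    V=np.array(c["view"]);R=V[:3,:3];o=-R.T@V[:3,3]
    return o,d@R
def onz(c,uv,z):
    o,d=ray(c,uv); return o+d*((z-o[2])/d[:,2])[:,None]
def cloud(c):
    z=c["z_map"];h,w=z.shape
    u,v=np.meshgrid(np.arange(w),np.arange(h))
    o,d=ray(c,np.stack([u,v],-1).reshape(-1,2))
    return (o+d*z.reshape(-1,1)).reshape(h,w,3)
def save(c,n): cv2.imwrite("pics/"+n,c["image"][:,:,::-1])
E
python3 - <<'E'
from h import *
for n in ["scene","top"]:
    c=camera(n);save(c,n+"0.png");np.savez(n+"0.npz",**c)
    print(n,ray(c,[[320,200]]), c["mtx"][0][0])
print(read_state())
E
```

```text
pics
scene (array([1.088035  , 0.10862591, 0.97010185]), array([[-0.47193896, -0.08124156, -0.87798668]])) 387.49893071111387
top (array([0.34644568, 0.03849755, 1.27805814]), array([[ 0.17987016,  0.01525572, -0.98381927]])) 398.606747951546
{'time': 0.1, 'joint_positions': array([ 1.14339469,  0.33280482, -0.06471576,  1.46086788,  0.02160148,
        1.34991367, -0.08847767]), 'joint_vel': array([ 4.91637824e-04, -1.41804393e-03, -5.87717991e-04, -2.16887130e-03,
       -5.71024945e-04,  5.01515348e-05, -5.95024247e-05]), 'joint_torque': array([ 1.61213684e-03, -6.24547648e+01,  2.47800857e-02, -3.90714669e+01,
       -6.14055851e-02,  3.66337539e-02,  5.08134804e-05]), 'ee_pos': array([ 0.24601127, -0.57415752,  0.22183092]), 'eef_rot': array([ 9.79580849e-01,  2.01049591e-01, -1.57843368e-04, -6.29565312e-04]), 'ft_force': array([ 1.54754223, -0.74264695,  0.61169383]), 'torque': array([-0.02715033, -0.03663889, -0.00994802]), 'grip_force': 0.0, 'width': 0.08736859044094558}
```

View pics/top0.png

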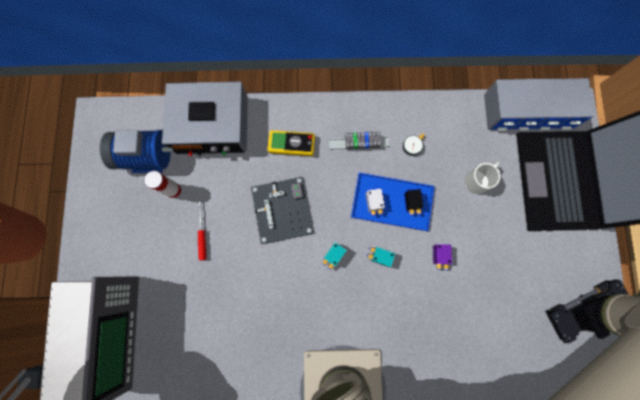

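View pics/scene0.png

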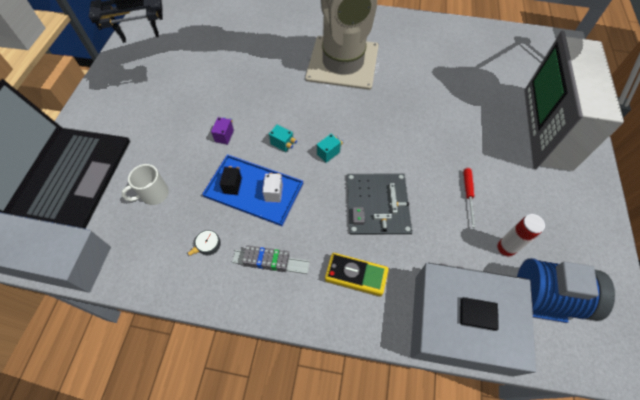

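The top view shows the valve block at (376,200), fittings towards the robot. The fixture is at (282,210), with the long fence at (268,214), the short fence at (277,190) and the inside corner near (266,193). The scene view agrees. Next I measure.

```bash
python3 - <<'E'
from h import *
c=dict(np.load("top0.npz"));P=cloud(c);im=c["image"]
cv2.imwrite("pics/crop.png",cv2.resize(im[165:275,235:445,::-1],None,fx=3.8,fy=3.8,interpolation=cv2.INTER_CUBIC))
hsv=cv2.cvtColor(im,cv2.COLOR_RGB2HSV)
def box(m,n,z):
    p=onz(c,np.argwhere(m)[:,::-1],z)[:,:2].astype(np.float32)
    r=cv2.minAreaRect(p);print(n,len(p),r,P[m][:,2].min(),np.median(P[m][:,2]),P[m][:,2].max())
reg=np.zeros(im.shape[:2],bool);reg[170:250,240:325]=1
m=((hsv[...,2]<120)&reg).astype(np.uint8)
m=cv2.morphologyEx(m,cv2.MORPH_CLOSE,np.ones((9,9)))
k,l,s,_=cv2.connectedComponentsWithStats(m);i=1+s[1:,4].argmax()
box(l==i,"plate",.012)
reg[:]=0;reg[170:235,345:440]=1
b=(hsv[...,0]>105)&(hsv[...,0]<125)&(hsv[...,1]>150)&reg
box(b,"tray",.018)
t=reg&(P[...,2]>.05)&(P[...,2]<.065)
col=np.arange(640)[None,:]
for n,s in(("valve",col<392),("spare",col>=392)):
    box(t&s,n,.059)
    box(reg&s&(hsv[...,1]<70)&(hsv[...,2]>150),n+"w",.059) if n=="valve" else 0
f=np.zeros_like(reg);f[175:240,250:315]=1
h=f&(P[...,2]>.02);print(np.round(P[h][:,2],3).max(),h.sum())
E
```

```text
plate 3126 ((0.5490458011627197, 0.18005254864692688), (0.19262538850307465, 0.1743762046098709), 10.452108383178711) -0.005753787433371738 0.013497778123579884 1.2780581427880566
tray 2721 ((0.5683284997940063, -0.17608636617660522), (0.2479947805404663, 0.147905632853508), 78.37522888183594) -0.004826092912853852 0.005597128878682245 1.2780581427880566
valve 277 ((0.5700844526290894, -0.11561410874128342), (0.06065890192985535, 0.0449482686817646), 8.447774887084961) 0.0506157684445907 0.059918459052693995 0.06493874213274697
valvew 1544 ((0.5614510774612427, -0.0927533283829689), (0.14522060751914978, 0.20314913988113403), 88.3187255859375) -0.007673514385525992 0.001890966860892851 1.2780581427880566
spare 283 ((0.5683066844940186, -0.23571275174617767), (0.06117096543312073, 0.04624457657337189), 2.8709070682525635) 0.050457601249215944 0.05959662571834601 0.06499755164183973
1.278 421
```

View pics/crop.png

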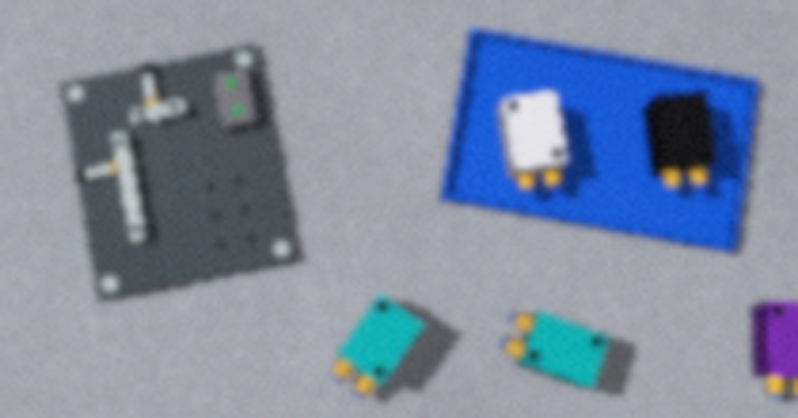

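The crop confirms the layout: the fence corner is at about (125,115) in the crop, the valve block at (535,135), and the block's fittings face the robot. I'm moving above the block.

>>> step_arm:
  delta_pos:
    - [0.65,0.92,0]
    - [0.65,0.92,0]
    - [0.65,0.92,0]
    - [0.65,0.92,0]
    - [0.65,0.92,0]
    - [0.65,0.92,0]
    - [0.65,0.92,0]
    - [0.65,0.92,0]
    - [0.65,0.92,0]
    - [0.65,0.92,0]
  turn: [-0.1,-0.1,-0.1,-0.1,-0.1,-0.1,-0.1,-0.1,-0.1,-0.1]
  grip: 0
  newtons: 40

```text
time: 1.1
ee_pos: [0.409, -0.3434, 0.2223]
eef_rot: [0.99, 0.142, -0.0, -0.0]
ft_force: [0.8, -0.4, -0.5]
width: 0.0871
grip_force: 0.0
```

>>> step_arm:
  delta_pos:
    - [0.65,0.92,0]
    - [0.65,0.92,0]
    - [0.65,0.92,0]
    - [0.65,0.92,0]
    - [0.65,0.92,0]
    - [0.65,0.92,0]
    - [0.65,0.92,0]
    - [0.65,0.92,0]
    - [0.65,0.92,0]
    - [0.65,0.92,0]
    - [0,0,0]
    - [0,0,0]
  turn: [-0.1,-0.1,-0.1,-0.1,-0.1,-0.1,-0.1,-0.1,-0.1,-0.1,0,0]

```text
time: 2.3
ee_pos: [0.5711, -0.1141, 0.2221]
eef_rot: [0.997, 0.083, -0.0, -0.0]
ft_force: [-0.8, 0.0, 0.5]
width: 0.0872
grip_force: 0.0
```

```bash
cat > w.py <<'E'
from h import *
from scipy.spatial.transform import Rotation as R
def tool():
    s=read_state();x=R.from_quat(s["eef_rot"]).apply([1,0,0])
    return np.array(s["ee_pos"]),np.arctan2(x[1],x[0]),s
E
python3 - <<'E'
from w import *
p,y,s=tool();print(p,y,s["ft_force"])
c=camera("wrist");save(c,"w1.png");np.savez("w1.npz",**c);P=cloud(c)
m=(P[...,2]>.052)&(P[...,2]<.066)&(np.hypot(P[...,0]-.57,P[...,1]+.1155)<.055)
q=P[m][:,:2].astype(np.float32);print(m.sum(),np.median(P[m][:,2]),cv2.minAreaRect(q))
E
```

```text
[ 0.57105096 -0.11408732  0.22206681] 0.1662081043438178 [-0.78537157  0.01884911  0.49992683]
2714 0.058855233048197314 ((0.5690839290618896, -0.11370430886745453), (0.060449838638305664, 0.04405522719025612), 7.360211372375488)
```

View pics/w1.png

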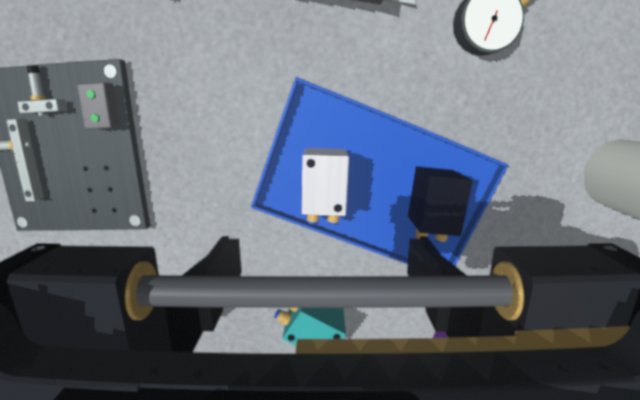

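The wrist view shows the block at (325,183), with clear space for both fingers and the black block clear on the right (440,200). I'm descending and gripping.

>>> step_arm:
  delta_pos:
    - [-0.08,0,-0.85]
    - [0,0,-0.85]
    - [0,0,-0.85]
    - [0,0,-0.85]
    - [0,0,-0.85]
    - [0,0,-0.85]
    - [0,0,-0.85]
    - [0,0,-0.85]
    - [0,0,-0.85]
    - [0,0,0]
  turn: [-0.3,0,0,0,0,0,0,0,0,0]

```text
time: 3.35
ee_pos: [0.5666, -0.1157, 0.0286]
eef_rot: [0.998, 0.064, -0.002, -0.0]
ft_force: [-0.7, 0.1, 0.4]
width: 0.0872
grip_force: 0.0
```

>>> step_arm:
  delta_pos:
    - [0,0,0]
    - [0,0,0]
    - [0,0,0]
    - [0,0,0]
    - [0,0,0]
    - [0,0,0]
    - [0,0,0]
    - [0,0,0]
  turn: [0,0,0,0,0,0,0,0]
  grip: 1
  newtons: 40

```text
time: 4.15
ee_pos: [0.5692, -0.1146, 0.0315]
eef_rot: [0.998, 0.064, 0.0, 0.0]
ft_force: [-1.5, 0.7, 1.7]
width: 0.0436
grip_force: 40.0
```

>>> step_arm:
  delta_pos:
    - [0,0,0.4]
    - [0,0,0.8]
    - [0,0,0.9]
    - [0,0,0.9]
    - [0,0,0.9]
    - [0,0,0.5]
    - [0,0,0]
  turn: [0,0,0,0,0,0,0]

```text
time: 4.85
ee_pos: [0.57, -0.1145, 0.1431]
eef_rot: [0.998, 0.064, 0.001, 0.0]
ft_force: [0.2, 0.3, -4.0]
width: 0.0434
grip_force: 40.0
```

>>> step_arm:
  delta_pos:
    - [-0.08,0.6,0]
    - [-0.08,1,0]
    - [-0.08,1,0]
    - [-0.08,1,0]
    - [-0.08,1,0]
    - [-0.08,1,0]
    - [-0.08,1,0]
    - [-0.08,1,0]
    - [-0.08,1,0]
    - [-0.08,1,0]
    - [0,1,0]
    - [0,1,0]
  turn: [0.05,0.05,0.05,0.05,0.05,0.05,0.05,0.05,0.05,0,0,0]

```text
time: 6.05
ee_pos: [0.5476, 0.1772, 0.1397]
eef_rot: [0.996, 0.092, -0.001, 0.0]
ft_force: [-0.7, 0.1, -3.7]
width: 0.0439
grip_force: 40.0
```

>>> step_arm:
  delta_pos:
    - [0,0,0]
    - [0,0,0]
    - [0,0,0]
    - [0,0,0]
  turn: [0,0,0,0]

```text
time: 6.45
ee_pos: [0.549, 0.1746, 0.1409]
eef_rot: [0.996, 0.091, -0.0, 0.0]
ft_force: [-0.0, -0.7, -3.7]
width: 0.0435
grip_force: 40.0
```

```bash
python3 - <<'E'
from w import *
p,y,s=tool();print(p,y,s["ft_force"],s["torque"])
c=camera("wrist");save(c,"w2.png");np.savez("w2.npz",**c);P=cloud(c)
for n,lo,hi in(("fence",.023,.029),("plate",.008,.0155)):
    m=((P[...,2]>lo)&(P[...,2]<hi)).astype(np.uint8)
    k,l,st,_=cv2.connectedComponentsWithStats(m)
    for i in range(1,k):
        if st[i,4]>150:
            print(n,st[i],cv2.minAreaRect(P[l==i][:,:2].astype(np.float32)),np.median(P[l==i][:,2]))
E
```

```text
[0.54904512 0.17455317 0.14086241] 0.18155928725476345 [-0.01719893 -0.6879554  -3.66315954] [-0.00743926 -0.04003256 -0.04468402]
fence [ 277   79   57   63 1278] ((0.6154002547264099, 0.20286689698696136), (0.04780858755111694, 0.044749654829502106), 10.897014617919922) 0.026406665782706534
fence [ 215  149   59   94 1546] ((0.5405795574188232, 0.22564300894737244), (0.06933339685201645, 0.05678551271557808), 44.657318115234375) 0.026506654838099247
fence [ 19 210  19  39 385] ((0.46864449977874756, 0.4368651807308197), (0.03815288841724396, 0.01645604334771633), 1.7198188304901123) 0.024231739848317058
plate [  209    77   208   191 19414] ((0.5585789680480957, 0.18575915694236755), (0.17045080661773682, 0.1707291305065155), 10.593315124511719) 0.01185388508385482
plate [ 16 102  38 141 865] ((0.5162200331687927, 0.44388705492019653), (0.1310431808233261, 0.022134989500045776), 10.08102035522461) 0.01388813251651555
plate [ 536  113   89  149 1020] ((0.593568742275238, -0.052332960069179535), (0.003833133727312088, 0.14875264465808868), 78.28479766845703) 0.01181810072783443
plate [ 219  187   42   89 2799] ((0.49838757514953613, 0.24273060262203217), (0.08623948693275452, 0.036065153777599335), 11.028950691223145) 0.011886816156951863
```

View pics/w2.png

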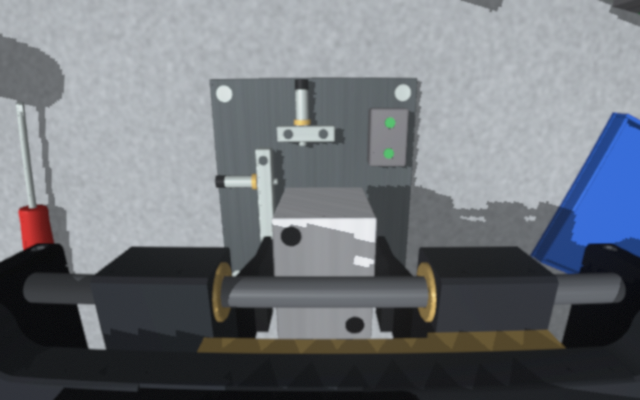

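The wrist view shows the short fence at (305,133), its plunger at (305,143), the long fence at (264,190), and the block held straight at (325,270). Now I work out the corner and the block's offset from it.

```bash
python3 - <<'E'
from w import *
c=dict(np.load("w2.npz"));P=cloud(c);im=c["image"]
th=.185;ex=np.array([np.cos(th),np.sin(th)]);ey=np.array([-ex[1],ex[0]])
V,U=np.mgrid[:400,:640]
def st(n,u0,u1,v0,v1,lo,hi):
    m=(U>=u0)&(U<u1)&(V>=v0)&(V<v1)&(P[...,2]>lo)&(P[...,2]<hi)
    q=P[m][:,:2];a=q@ex;b=q@ey
    print(n,m.sum(),"x",np.percentile(a,[1,5,50,95,99]).round(4),"y",np.percentile(b,[1,5,50,95,99]).round(4),"z",np.median(P[m][:,2]).round(4))
st("short",275,342,120,145,.0245,.0285)
st("long",250,276,145,225,.0245,.0285)
st("blocktop",265,385,205,345,.158,.18)
st("blockall",275,375,215,250,.10,.20)
p=np.array([.5490,.1746]);print("tcp",p@ex,p@ey)
# edges from colour, bright fence on plate at z=.027
g=im.astype(int).sum(2)//3
for u in(285,295,322,332):print(u,g[126:150,u])
for v in(165,200,210):print(v,g[v,252:282])
print("short inner row->", [ (onz(c,[[u,v]],.027)[0,:2]@ex).round(4) for u in(285,330) for v in(139,141,143)])
print("long inner col->", [ (onz(c,[[u,v]],.027)[0,:2]@ey).round(4) for v in(165,205) for u in(270,272,274)])
E
```

```text
short 911 x [0.6184 0.6192 0.6249 0.6318 0.6349] y [0.0638 0.0661 0.087  0.1059 0.1078] z 0.0267
long 1071 x [0.5486 0.5518 0.5831 0.6098 0.6122] y [0.1148 0.1154 0.1209 0.1266 0.1308] z 0.0267
blocktop 10092 x [0.5429 0.5454 0.5827 0.6018 0.6021] y [0.047  0.0507 0.0713 0.0919 0.0951] z 0.1681
blockall 3487 x [0.5877 0.5883 0.5956 0.6018 0.6021] y [0.0504 0.0521 0.0712 0.09   0.0917] z 0.1681
tcp 0.5717490663499931 0.07063402245314378
285 [142 176 191 178 148 121 109 105 104 107 116 134 163 189 185 151 118 107
 106 106 106 106 105 106]
295 [153 180 199 205 205 206 205 204 204 204 206 208 209 206 186 143  96  80
  91 100 103 104 103 104]
322 [152 178 174 144 114 102 100 100 101 101 102 112 142 176 175 136  95  88
  96 101 101 102 102 102]
332 [151 180 193 195 196 197 197 196 196 198 198 198 197 193 172 128  90  85
  95 101 101 102 102 102]
165 [105 105 107 123 157 185 195 197 191 179 168 161 166 178 193 203 203 187
 151 110  87  77  70  68  67  66  65  66  67  74]
200 [102 103 103 103 106 131 173 203 211 210 210 208 207 205 204 204 206 207
 201 179 139 101  82  74  70  67  70  84 106 120]
210 [102 102 102 101 102 109 134 173 200 208 210 209 207 206 204 203 204 205
 203 191 158 118  99 106 120 127 127 128 127 127]
short inner row-> [np.float64(0.6202), np.float64(0.6186), np.float64(0.617), np.float64(0.62), np.float64(0.6184), np.float64(0.6168)]
long inner col-> [np.float64(0.1151), np.float64(0.1134), np.float64(0.1118), np.float64(0.1167), np.float64(0.115), np.float64(0.1133)]
```

>>> step_arm:
  delta_pos:
    - [0,0,-0.5]
    - [0,0,-0.8]
    - [0,0,-0.8]
    - [0,0,-0.7]
    - [0,0,-0.5]
    - [0,0,-0.3]
    - [0,0,-0.2]
    - [0,0,-0.12]
    - [0,0,0]
    - [0,0,0]
  turn: [0.03,0,0,0,0,0,0,0,0,0]

```text
time: 7.5
ee_pos: [0.5495, 0.1756, 0.0439]
eef_rot: [0.996, 0.093, 0.0, -0.0]
ft_force: [-0.4, -0.8, -3.8]
width: 0.0439
grip_force: 40.0
```

>>> step_arm:
  delta_pos:
    - [0,0,-0.04]
    - [0,0,0]
    - [0,0,0]
    - [0,0,0]
  turn: [0,0,0,0]

```text
time: 7.9
ee_pos: [0.5492, 0.1755, 0.0424]
eef_rot: [0.996, 0.093, 0.0, 0.0]
ft_force: [-0.3, -0.3, -4.0]
width: 0.0441
grip_force: 40.0
```

>>> step_arm:
  delta_pos:
    - [0,0,-0.04]
    - [0,0,0]
    - [0,0,0]
  turn: [0,0,0]

```text
time: 8.2
ee_pos: [0.5491, 0.1754, 0.0413]
eef_rot: [0.996, 0.093, -0.0, 0.0]
ft_force: [-0.1, -0.4, -4.1]
width: 0.0441
grip_force: 40.0
```

>>> step_arm:
  delta_pos:
    - [0,0,-0.04]
    - [0,0,0]
    - [0,0,0]
  turn: [0,0,0]

```text
time: 8.5
ee_pos: [0.5491, 0.1755, 0.0403]
eef_rot: [0.996, 0.093, -0.0, 0.0]
ft_force: [-0.6, 0.1, -3.7]
width: 0.0441
grip_force: 40.0
```

>>> step_arm:
  delta_pos:
    - [0,0,-0.02]
    - [0,0,0]
    - [0,0,0]
  turn: [0,0,0]

```text
time: 8.8
ee_pos: [0.5492, 0.1755, 0.0398]
eef_rot: [0.996, 0.093, 0.0, 0.0]
ft_force: [0.5, 1.0, -4.1]
width: 0.0435
grip_force: 40.0
```

>>> step_arm:
  delta_pos:
    - [0,0,-0.02]
    - [0,0,0]
    - [0,0,0]
  turn: [0,0,0]

```text
time: 9.1
ee_pos: [0.5492, 0.1756, 0.0395]
eef_rot: [0.996, 0.093, 0.0, 0.0]
ft_force: [-0.3, -1.1, -2.0]
width: 0.0437
grip_force: 40.0
```

>>> step_arm:
  delta_pos:
    - [0,0,-0.02]
    - [0,0,0]
    - [0,0,0]
  turn: [0,0,0]

```text
time: 9.4
ee_pos: [0.5493, 0.1755, 0.0395]
eef_rot: [0.996, 0.093, 0.0, 0.0]
ft_force: [-3.2, -1.6, 4.9]
width: 0.0437
grip_force: 40.0
```

>>> step_arm:
  delta_pos:
    - [0,0,-0.02]
    - [0,0,0]
    - [0,0,0]
  turn: [0,0,0]

```text
time: 9.7
ee_pos: [0.5494, 0.1756, 0.0395]
eef_rot: [0.996, 0.093, 0.0, 0.0]
ft_force: [-4.6, -2.4, 9.6]
width: 0.0438
grip_force: 40.0
```

>>> step_arm:
  delta_pos:
    - [0.07,0.16,0.02]
    - [0.07,0.17,0]
    - [0.07,0.17,0]
    - [0.07,0.16,0]
    - [0,0,0]
    - [0,0,0]
    - [0,0,0]
  turn: [0,0,0,0,0,0,0]

```text
time: 10.4
ee_pos: [0.5571, 0.1928, 0.0395]
eef_rot: [0.996, 0.093, 0.001, -0.001]
ft_force: [3.4, 2.1, 5.7]
width: 0.0438
grip_force: 40.0
```

```bash
cat > f.py <<'E'
from w import *
p,y,s=tool();c,k=np.cos(.185),np.sin(.185);M=np.array([[c,k],[-k,c]])
print("fix xy mm to home",((np.array([.5887,.0928])-M@p[:2])*1e3).round(2),"z",p[2].round(4),"yaw",y.round(4),"F fix",(M@np.array(s["ft_force"])[:2]).round(2),s["ft_force"][2].round(2),"T",np.round(s["torque"],3),s["time"])
E
python3 f.py
```

```text
fix xy mm to home [5.65 5.75] z 0.0395 yaw 0.1867 F fix [3.71 1.49] 5.69 T [ 0.409 -0.569 -0.056] 10.4
```

>>> step_arm:
  delta_pos:
    - [-0.015,0.079,0]
    - [-0.015,0.079,0]
    - [0,0,0]
    - [0,0,0]
  turn: [0,0,0,0]

```text
time: 10.8
ee_pos: [0.5566, 0.1944, 0.0395]
eef_rot: [0.996, 0.092, 0.001, 0.001]
ft_force: [1.3, -5.0, 8.6]
width: 0.0436
grip_force: 40.0
```

```bash
python3 f.py
```

```text
fix xy mm to home [5.88 4.08] z 0.0395 yaw 0.185 F fix [ 0.39 -5.14] 8.57 T [-1.027e+00 -3.130e-01  1.000e-03] 10.8
```

>>> step_arm:
  delta_pos:
    - [-0.007,0.039,0]
    - [-0.007,0.039,0]
    - [0,0,0]
    - [0,0,0]
  turn: [0,0,0,0]

```text
time: 11.2
ee_pos: [0.5563, 0.1955, 0.0395]
eef_rot: [0.996, 0.092, 0.001, 0.001]
ft_force: [1.1, -7.5, 10.5]
width: 0.044
grip_force: 40.0
```

```bash
python3 f.py
```

```text
fix xy mm to home [5.9 3. ] z 0.0395 yaw 0.1843 F fix [-0.3  -7.55] 10.46 T [-1.635 -0.237 -0.044] 11.2
```

>>> step_arm:
  delta_pos:
    - [-0.007,0.039,0.01]
    - [-0.007,0.039,0]
    - [0,0,0]
    - [0,0,0]
  turn: [0,0,0,0]

```text
time: 11.6
ee_pos: [0.556, 0.1973, 0.0395]
eef_rot: [0.996, 0.092, 0.001, 0.001]
ft_force: [2.5, -6.2, 7.8]
width: 0.0438
grip_force: 40.0
```

```bash
python3 f.py
```

```text
fix xy mm to home [5.92 1.09] z 0.0395 yaw 0.1842 F fix [ 1.37 -6.54] 7.79 T [-1.624 -0.487 -0.082] 11.6
```

>>> step_arm:
  delta_pos:
    - [-0.007,0.039,0.01]
    - [-0.007,0.039,0]
    - [0,0,0]
    - [0,0,0]
  turn: [0,0,0,0]

```text
time: 12.0
ee_pos: [0.5558, 0.1979, 0.0396]
eef_rot: [0.996, 0.092, 0.0, 0.002]
ft_force: [2.9, -11.3, 9.0]
width: 0.0437
grip_force: 40.0
```

```bash
python3 f.py
```

```text
fix xy mm to home [5.97 0.52] z 0.0396 yaw 0.1833 F fix [  0.8  -11.64] 8.97 T [-2.442 -0.604  0.02 ] 12.0
```

>>> step_arm:
  delta_pos:
    - [0.05,0.009,0]
    - [0.05,0.009,0]
    - [0,0,0]
    - [0,0,0]
  turn: [0,0,0,0]

```text
time: 12.4
ee_pos: [0.5562, 0.198, 0.0396]
eef_rot: [0.996, 0.092, -0.002, 0.003]
ft_force: [-9.0, -14.4, 19.0]
width: 0.0439
grip_force: 40.0
```

```bash
python3 f.py
```

```text
fix xy mm to home [5.6  0.52] z 0.0396 yaw 0.1838 F fix [-11.52 -12.5 ] 19.05 T [-3.205  1.951  0.081] 12.4
```

>>> step_arm:
  delta_pos:
    - [0.04,0.007,0]
    - [0.04,0.007,0]
    - [0,0,0]
    - [0,0,0]
  turn: [0,0,0,0]

```text
time: 12.8
ee_pos: [0.5576, 0.1982, 0.0396]
eef_rot: [0.996, 0.092, -0.002, 0.003]
ft_force: [-12.5, -15.5, 21.0]
width: 0.0439
grip_force: 40.0
```

```bash
python3 f.py
```

```text
fix xy mm to home [4.15 0.53] z 0.0396 yaw 0.1839 F fix [-15.1  -12.97] 21.03 T [-3.355  2.594  0.081] 12.8
```

>>> step_arm:
  delta_pos:
    - [0,0,0.02]
    - [0,0,0.02]
    - [0,0,0]
  turn: [0,0,0]

```text
time: 13.1
ee_pos: [0.5576, 0.1982, 0.0396]
eef_rot: [0.996, 0.092, -0.002, 0.003]
ft_force: [-7.5, -13.0, 12.1]
width: 0.0439
grip_force: 40.0
```

```bash
python3 f.py
```

```text
fix xy mm to home [4.17 0.51] z 0.0396 yaw 0.1839 F fix [ -9.73 -11.4 ] 12.08 T [-2.976  1.595  0.096] 13.1
```

>>> step_arm:
  delta_pos:
    - [0.02,0.004,0]
    - [0.02,0.004,0]
    - [0,0,0]
    - [0,0,0]
  turn: [0,0,0,0]

```text
time: 13.5
ee_pos: [0.5579, 0.1983, 0.0397]
eef_rot: [0.996, 0.092, -0.003, 0.003]
ft_force: [-11.4, -14.2, 15.3]
width: 0.0436
grip_force: 40.0
```

```bash
python3 f.py
```

```text
fix xy mm to home [3.84 0.54] z 0.0397 yaw 0.184 F fix [-13.78 -11.82] 15.26 T [-3.253  2.474  0.081] 13.5
```

>>> step_arm:
  delta_pos:
    - [0.02,0.004,0.02]
    - [0.02,0.004,0.01]
    - [0,0,0]
    - [0,0,0]
  turn: [0,0,0,0]

```text
time: 13.9
ee_pos: [0.5586, 0.1984, 0.0397]
eef_rot: [0.996, 0.092, -0.003, 0.003]
ft_force: [-9.1, -12.8, 10.0]
width: 0.0439
grip_force: 40.0
```

```bash
python3 f.py
```

```text
fix xy mm to home [3.16 0.52] z 0.0397 yaw 0.1841 F fix [-11.32 -10.89] 9.98 T [-3.064  2.129  0.056] 13.9
```

>>> step_arm:
  delta_pos:
    - [0.02,0.004,0]
    - [0.02,0.004,0]
    - [0,0,0]
    - [0,0,0]
  turn: [0,0,0,0]

```text
time: 14.3
ee_pos: [0.5595, 0.1986, 0.0398]
eef_rot: [0.996, 0.092, -0.003, 0.003]
ft_force: [-9.0, -14.1, 9.9]
width: 0.0437
grip_force: 40.0
```

```bash
python3 f.py
```

```text
fix xy mm to home [2.22 0.55] z 0.0398 yaw 0.1841 F fix [-11.4  -12.17] 9.89 T [-3.173  2.23   0.117] 14.3
```

>>> step_arm:
  delta_pos:
    - [0.02,0.004,0]
    - [0.02,0.004,0]
    - [0,0,0]
    - [0,0,0]
  turn: [0,0,0,0]

```text
time: 14.7
ee_pos: [0.5604, 0.1987, 0.0397]
eef_rot: [0.996, 0.092, -0.004, 0.003]
ft_force: [-10.3, -13.6, 11.0]
width: 0.0437
grip_force: 40.0
```

```bash
python3 f.py
```

```text
fix xy mm to home [1.32 0.57] z 0.0397 yaw 0.1841 F fix [-12.68 -11.5 ] 10.96 T [-3.136  2.4    0.084] 14.7
```

>>> step_arm:
  delta_pos:
    - [0.02,0.004,0]
    - [0.02,0.004,0]
    - [0,0,0]
    - [0,0,0]
  turn: [0,0,0,0]

```text
time: 15.1
ee_pos: [0.5613, 0.1989, 0.0397]
eef_rot: [0.996, 0.092, -0.004, 0.003]
ft_force: [-11.4, -13.9, 11.7]
width: 0.0435
grip_force: 40.0
```

```bash
python3 f.py
```

```text
fix xy mm to home [0.37 0.53] z 0.0397 yaw 0.1842 F fix [-13.77 -11.52] 11.74 T [-3.211  2.416  0.05 ] 15.1
```

>>> step_arm:
  delta_pos:
    - [0.02,0.004,0]
    - [0.02,0.004,0]
    - [0,0,0]
    - [0,0,0]
  turn: [0,0,0,0]

```text
time: 15.5
ee_pos: [0.5615, 0.199, 0.0398]
eef_rot: [0.996, 0.092, -0.005, 0.004]
ft_force: [-14.8, -15.9, 15.1]
width: 0.0437
grip_force: 40.0
```

```bash
python3 f.py
```

```text
fix xy mm to home [0.19 0.51] z 0.0398 yaw 0.1843 F fix [-17.5  -12.94] 15.05 T [-3.469  3.446  0.04 ] 15.5
```

>>> step_arm:
  delta_pos:
    - [0.02,0.01,0.01]
    - [0.01,0.02,0.01]
    - [0.01,0.02,0]
    - [0,0,0]
    - [0,0,0]
    - [0,0,0]
  turn: [0,0,0,0,0,0]

```text
time: 16.1
ee_pos: [0.5616, 0.199, 0.0398]
eef_rot: [0.996, 0.092, -0.006, 0.005]
ft_force: [-19.6, -19.6, 18.0]
width: 0.0436
grip_force: 40.0
```

```bash
python3 f.py; python3 - <<'E'
from h import *
c=camera("wrist");save(c,"w3.png")
cv2.imwrite("pics/w3c.png",cv2.resize(c["image"][60:360,200:460,::-1],None,fx=2,fy=2,interpolation=cv2.INTER_CUBIC))
E
```

```text
fix xy mm to home [0.1  0.51] z 0.0398 yaw 0.1838 F fix [-22.83 -15.66] 17.99 T [-4.231  4.31   0.121] 16.1
```

View pics/w3c.png

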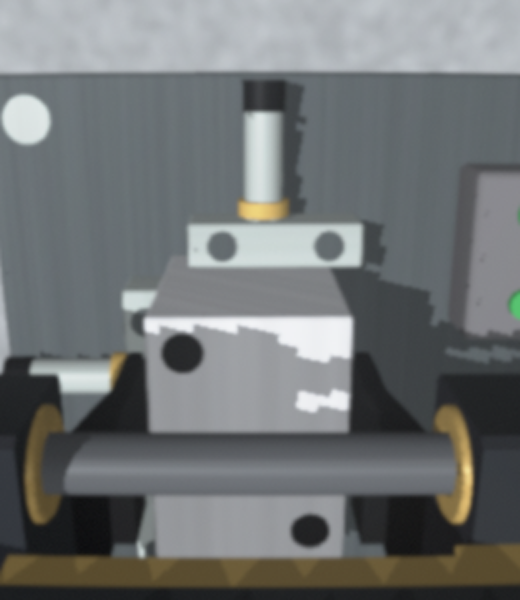

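The block's front face meets the short fence at about (275,265) in the crop. The forces show firm contact on both sides. I'm holding it there, then handing in.

>>> step_arm:
  delta_pos:
    - [0,0.01,0]
    - [0,0.01,0]
    - [0,0,0]
    - [0,0,0]
    - [0,0,0]
    - [0,0,0]
    - [0,0,0]
    - [0,0,0]
    - [0,0,0]
    - [0,0,0]
  turn: [0,0,0,0,0,0,0,0,0,0]

```text
time: 17.15
ee_pos: [0.5616, 0.199, 0.0398]
eef_rot: [0.996, 0.092, -0.006, 0.005]
ft_force: [-20.0, -19.8, 18.9]
width: 0.0438
grip_force: 40.0
```

```bash
python3 f.py; python3 -c "
from bench import *
print(close_job())"
```

```text
fix xy mm to home [0.11 0.47] z 0.0398 yaw 0.1835 F fix [-23.32 -15.74] 18.91 T [-4.608  4.422  0.175] 17.15
the job is handed in; nothing more can be done
None
```

I handed the job in at about 17 s with the valve block held pressed into the corner at 40 N grip, about 23 N toward the short fence and 16 N toward the long fence; I couldn't read the two switches or a verdict, so plunger travel is judged from arm position (within about 0.5 mm of home), forces and one picture.

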